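# Clamp a steel block with the coarse and fine knobs of a press stand

### The job

A steel block lies on the lift table of the small green press stand, under its brass foot. Raise the table with the big black outer knob until the foot hangs about 3 mm above the block without touching it, then bring the foot down onto the block with the small silver inner knob alone, feeling for contact, and tighten until it presses on the block with about 50 N (never more than 85 N). Let go of the stand so that it stays clamped like that, with the block still under the foot and the other things on the bench left alone.

Things in the scene. Friction and masses are not known exactly. Their poses are not given: they have to be found in the camera images.
- coarse_grip (a point): grip point of the outer (coarse) knob of the press stand, on the vertical axis of both knobs: a ribbed black round knob 62 mm in diameter and 24 mm high, upright axis. This point lies 8 mm below its top face and 16 mm above its underside. Below the underside is a 40 mm wide, 17 mm high neck on the stand's head (64 mm wide). The stand is fixed to the bench.
- fine_grip (a point): grip point of the inner (fine) knob, on the same axis: a ribbed silver round knob 26 mm in diameter and 24 mm high, standing on a 6 mm long, 14 mm thick shaft over the outer knob's top face. This point lies 8 mm below the silver knob's top face and 22 mm above the outer knob's top face, so 30 mm above coarse_grip.
- coarse_knob (a joint): turn of the outer knob in rad, growing clockwise seen from above, range 0 to 3.7. Starts at 0. Clockwise raises the lift table, with the block on it, by 8 mm per rad. Stiff: it takes about 0.8 N m to turn and stays where it is left.
- fine_knob (a joint): turn of the inner knob in rad, starts at 0, growing clockwise seen from above, range 0 to 3.3. Clockwise lowers the foot by 3.5 mm per rad (11 mm in all). About 0.28 N m of friction turns it while the foot hangs free, and it stays where it is left. Every newton by which the foot presses on the block adds 0.0035 N m against clockwise turning (50 N adds 0.175 N m).
- foot_face (a point): centre of the flat underside of the brass foot, a disc 24 mm in diameter on the sprung spindle that comes down from the head, on the knobs' axis. z up. The foot has free play on its spindle: it may first be pushed up by an unknown 0 to 3.5 mm with only about 1 N before it bears firmly, so neither its height nor the knob's angle tells how hard it presses.
- foot: the same brass foot; its origin is the centre of its underside. Once it bears firmly its force grows by about 90 N per rad of the inner knob. The load shows in the knob's torque. Read at rest between turns, the friction share of that torque may be smaller or even reversed, so compare readings taken after equal small turns: their change shows the load.
- block_top (a point): centre of the flat top face of the dark steel block (45 x 34 x 44 mm high, 0.5 kg, loose), which lies on the round lift table under the foot; z up. The foot starts 12 to 30 mm above it, for the stand's head is clamped to its column at a different height each time.
- block: the same steel block; its origin is the centre of its underside.
- flange: bystander: light grey turned flange, 99 mm in diameter, 54 mm high; origin at the centre of its underside.
- pen: bystander: black and blue marker pen, 124 mm long, lying.
- hook_key: bystander: flat steel hook wrench, 138 x 23 x 5 mm, lying.
- box_blue: bystander: small blue flat box, 64 x 42 x 18 mm.
- box_green: bystander: small green flat box, 64 x 42 x 18 mm.
Things that resemble listed ones, but are neither listed nor needed, are in the scene too. What is shaped like the block but purple or red is not meant.

How it is judged:
On the way, in this order (a step that is already met when the one before it is completed fails the run):
1. the foot hangs 1 to 5.5 mm above the block, not touching it, brought there by the outer knob alone (inner knob still turned by less than 0.2 rad) (z of foot_face in the frame of block_top between 0.001 and 0.0055 m and contact force between foot and block below 0.5 N and value of joint fine_knob below 0.2 rad), for 0.2 s.
2. the foot presses on the block with 32 to 68 N (contact force between foot and block between 32 and 68 N), for 0.2 s.
At the end, for the whole second after the job is handed in: The foot presses on the block with 32 to 68 N and stays so, the block at rest with its centre within 12 mm of the foot's axis, and the robot clear of the stand (all of step 2 and horizontal distance between foot_face and block_top below 0.012 m and linear speed of block below 0.01 m/s); the robot touches nothing.
It fails at once if the foot presses on the block with more than 85 N (contact force between foot and block above 85 N).
It fails at once if foot and block are brought together with the outer knob (it presses with over 3 N before the inner knob has been turned by 0.25 rad) (contact force between foot and block above 3 N and value of joint fine_knob below 0.25 rad).
It fails at once if the robot touches the block or the block slides more than 12 mm from the axis of the foot (contact force between any of the arm, the fingers and block above 1 N or horizontal distance between foot_face and block_top above 0.012 m).
It fails at once if a bystander is shifted by more than 20 mm (distance of any of flange, pen, hook_key, box_blue, box_green from where it was at the start of the episode above 0.02 m).
It also fails if it takes over 72 s, if anything falls off the work surface, if the arm or the gripper's body presses on something with over 40 N, if the wrist force passes 120 N, or if a joint passes its speed limit or range.

### The arm

A 6-joint arm with a two-finger parallel gripper is mounted at the origin on a cart in front of the work surface, level with it; the furniture and walls round the work are solid. World frame = base frame: x ahead of the robot, y to its left, z up, the work surface at z = 0. Lengths are in m, angles in rad, forces in N, time in s.
With the tool pointing down it reaches from about 0.325 to 0.775 m from the base axis. Payload 5.5 kg.
Tool frame: the origin (TCP) lies where the fingers leave the gripper's body, on its centre line; the fingertips stand 73 mm ahead of it and the grasp point (between the pads) lies 54 mm ahead of it; z points along the fingers, y is the line along which they close (so a half turn about z gives the same grasp; the last joint's range is limited). The gripper opens to 85 mm and grips with 20 to 120 N. Pads are 22 mm wide; open, the fingers measure 114 mm over their backs; the gripper's body (76 mm by 85 mm) begins 54 mm behind the grasp point. The pads swing forward as they close: fully open they stand 13 mm farther back than shut.
Start: joints at [1.17, 0.091, 1.231, -0, 1.82, -0.057], TCP at [0.202, 0.565, 0.304] pointing down, gripper open.
Joint ranges: [-2.87, 2.87], [-0.86, 2.18], [0.17, 2.46], [-1.51, 4.65], [0.06, 2.69], [-2.65, 2.65]. Speed limits (rad/s): [2.57, 2.57, 3.01, 3.14, 3.14, 3.14].

### API

Orientations are given as a unit quaternion [w, x, y, z].
In Python, from workcell import r, vision, ticket gives the robot as it stands. The module is installed in compiled form; this text tells all that it offers.
- The arm moves only by the tool arm_command, never from a script. Its argument "deltas" is a list of rows, each an object of numbers: "dx", "dy", "dz": the shift along the tool's x, y, z in mm; "wx", "wy", "wz": the turn, a rotation vector about the tool's x, y, z in rad; "jaw": the finger opening in mm, from 0 to 85.4. In form: [{"dx": .., "dy": .., "dz": .., "wx": .., "wy": .., "wz": .., "jaw": ..}, ...]. A call has 1 to 12 rows; each row is the pose to reach, as a shift and turn from the pose commanded when the call began, along the tool's axes at that moment; what a row does not reach only later rows make up. A row lasts 1/12 s, in which the tool goes at most 41.7 mm and 7.16 degrees, less where a joint would pass 70% of its speed; a pose out of reach is approached as far as the arm can. A call with a gripper value outside its range is refused whole. The fingers move at their own pace and stop on an object; "grip_force" is the grip in N (left out, the last holds). Time passes only in rows, so rows that repeat a pose let the fingers close. It gives the time, the measured TCP pose, the force, the opening and the grip force at its end, in the units of the state.
- r.observe(): the state, without advancing time (a new reading comes with each control period).
- vision.get_image(name): name is "scene" or "top" or "wrist"; returns a dict with "image" (384x512x3 uint8, red, green, blue), "depth" (384x512 float32, m along the optical axis (not along the pixel's ray), 0 where there is no reading), "fovy" (degrees; the focal length in pixels is half the picture's height over the tangent of half this angle, whatever the lens; pixels are square), "cx", "cy" (the principal point, pixels), "R" (3x3) and "t" (3): a world point X has camera coordinates R X + t; the wrist camera has in their place "hand_eye" (4x4, takes a point from camera to tool coordinates, whose origin is the TCP and whose axes are the flange's). Camera axes: x right, y down, z forward; pixel columns grow to the right and rows downward; lengths in m; the calibration is good to about 2 mm. A picture is of the moment at which its call begins: read the wrist's pose just before it.
- ticket.job_done(): hands the job in; it is judged then, once.
The state is a dict: "time_s": time; "joint_pos": joint angles; "joint_vel": joint speeds; "tau": joint torques, N m; "tool_pos": TCP position; "eef_rot": TCP orientation; "force": force on the tool from outside, world axes, zero at the start; "wrist_torque": the same for the moment, N m; "gripper_width": finger opening in m; "grip_force": force on a finger pad.
Only numpy, scipy, OpenCV 4.12 (cv2) and the standard library are available. Lean on these libraries where they do the work, as an engineer would, in place of code of your own. Each camera call takes 0.05 s, during which the arm holds its last target. There are 200 camera calls.

## Working session

There is one attempt and no reset: what is moved stays moved. The work goes in short steps, Python scripts to look and compute and a tool call to move; the robot and the scene stay as the last step left them, time stands still between calls to the robot, and variables do not carry over. Pictures are saved under pics/ and viewed, at most 10 in all, crops included, and the job is handed in when it is done.

Besides the shell and the picture viewer there is one more tool, called after "Call:" as name(argument=value, ...), one argument or row to a line, values as JSON. arm_command: Moves the arm, as the interface text tells. Its arguments: {"type":"object","properties":{"deltas":{"type":"array"},"grip_force":{"type":"number"}},"required":["deltas"]}

```bash
mkdir -p pics; cat > h.py <<'E'
import numpy as np, cv2
from workcell import r, vision, ticket
def get(n):
    s=r.observe(); d=vision.get_image(n); d['s']=s
    d['f']=d['image'].shape[0]/2/np.tan(np.radians(d['fovy'])/2)
    return d
def save(d,n): cv2.imwrite('pics/'+n,d['image'][:,:,::-1])
def world(d):
    h,w=d['depth'].shape; u,v=np.meshgrid(np.arange(w),np.arange(h)); z=d['depth']
    P=np.stack([(u-d['cx'])/d['f']*z,(v-d['cy'])/d['f']*z,z],-1)
    if 'R' in d and d['R'] is not None: return (P-np.array(d['t']))@np.array(d['R'])
    from scipy.spatial.transform import Rotation as Ro
    q=d['s']['eef_rot']; A=np.array(d['hand_eye']); P=P@A[:3,:3].T+A[:3,3]
    return P@Ro.from_quat([q[1],q[2],q[3],q[0]]).as_matrix().T+np.array(d['s']['tool_pos'])
E
python3 - <<'E'
from h import *
a=get('scene');b=get('top')
cv2.imwrite('pics/a.png',np.vstack([a['image'],b['image']])[:,:,::-1][:, :])
im=np.hstack([a['image'],b['image']]);cv2.imwrite('pics/a.png',cv2.resize(im,(800,300))[:,:,::-1])
save(a,'scene0.png');save(b,'top0.png')
print(r.observe())
for d in(a,b):print(d['f'],d['cx'],d['cy'],d['R'],d['t'])
E
```

```text
{'time_s': 0.1, 'joint_pos': array([ 1.17029253e+00,  9.18061176e-02,  1.23180940e+00,  1.31804397e-06,
        1.81980676e+00, -5.67107641e-02]), 'joint_vel': array([ 0.00034009, -0.00168995, -0.0023393 ,  0.00202327,  0.00101208,
       -0.0007108 ]), 'tau': array([ 1.48108284e-03, -4.60216284e+01, -4.19218326e+01, -2.03305735e-04,
        1.05879171e-02, -2.63971629e-05]), 'tool_pos': array([0.20219161, 0.56476388, 0.30282552]), 'eef_rot': array([-2.07937696e-04,  1.71050993e-01,  9.85261753e-01, -8.90864907e-04]), 'force': array([0.18964466, 0.39431039, 0.3214917 ]), 'wrist_torque': array([-0.05231218, -0.10023446,  0.0045155 ]), 'grip_force': 0.0, 'gripper_width': 0.08539313348620303}
357.4235770179809 254.2205262373544 190.76861025257134 [[ 0.87228823 -0.48898306  0.00296676]
 [-0.31136906 -0.56010343 -0.76768057]
 [ 0.37704449  0.66871497 -0.64082583]] [-0.42073895  0.34069384  0.96501678]
468.7606716382909 257.3295203077189 192.92018904561186 [[-0.04590763 -0.9989407  -0.00315572]
 [-0.97629791  0.04553547 -0.21158668]
 [ 0.21150624 -0.00663252 -0.97735414]] [0.12596739 0.54212905 1.29183059]
```

View pics/scene0.png

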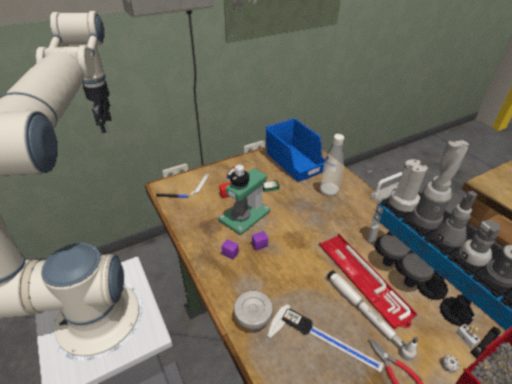

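View pics/top0.png

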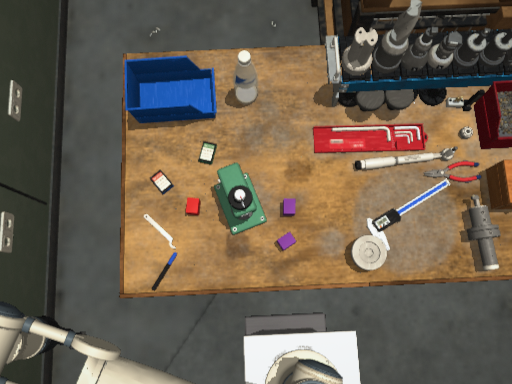

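The scene view has the green stand with its black and silver knobs at about (240,178). In the top view the knob axis is at about (239,196). Block lookalikes in the top view are purple at (289,207) and (286,241) and red at (193,206), none of them meant. The steel block is under the stand's head. Next I locate the knobs by depth and take one close crop.

```bash
python3 - <<'E'
from h import *
b=get('top');W=world(b);a=get('scene');A=world(a)
for n,d,W_,(u,v),k in(('top',b,W,(239,196),22),('scene',a,A,(240,178),22)):
    s=(slice(v-k,v+k),slice(u-k,u+k)); P=W_[s].reshape(-1,3); C=d['image'][s].reshape(-1,3).astype(int)
    ok=d['depth'][s].ravel()>0; P=P[ok];C=C[ok]
    blk=(C.max(1)<50)&(P[:,2]>.1); top=P[:,2]>P[:,2].max()-.008
    print(n,'zmax',P[:,2].max(),'top mean',P[top].mean(0),top.sum(),'black',blk.sum(),P[blk].min(0),P[blk].max(0), np.median(P[blk],0))
    print(np.histogram(P[:,2],bins=np.arange(0,.3,.01))[0])
x=cv2.resize(a['image'][140:250,190:300],(580,580),interpolation=cv2.INTER_CUBIC)
cv2.imwrite('pics/c.png',x[:,:,::-1])
E
```

```text
top zmax 0.2314074550026111 top mean [0.51107287 0.14677102 0.22732771] 74 black 217 [0.47987225 0.11867676 0.15387152] [0.53781355 0.17985855 0.20334709] [0.50208935 0.15787847 0.19665939]
[200 189 336  35   3   0   0   0   0   0   0   0   0  17  34 443  78  10
  15 329  28  11  79   8   0   0   0   0   0]
scene zmax 0.228941071838953 top mean [0.50891066 0.14408674 0.22598367] 47 black 158 [0.47842676 0.11292923 0.16283242] [0.53307479 0.16184783 0.20092573] [0.50065086 0.1254977  0.19361362]
[574  39  25  14  54  16  26  32  21  19  16   5  22  78  86 325  34  27
  46 165  12  21  51   0   0   0   0   0   0]
```

View pics/c.png

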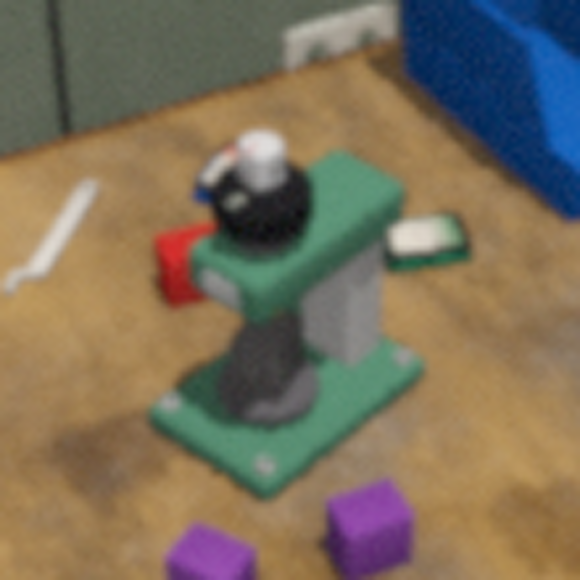

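The crop confirms it: silver knob on top of the black knob on the green head, with the grey block below it at about (270,345). The column is on the far side and the opening faces the robot. Knob axis is about (0.510, 0.146), the black top at about 0.197 and the silver top at about 0.227. I'll move above it.

Call:
arm_command(
  deltas=[
    {"dx": -432,"dy": -289,"dz": -67},
    {"dx": -432,"dy": -289,"dz": -67},
    {"dx": -432,"dy": -289,"dz": -67},
    {"dx": -432,"dy": -289,"dz": -67},
    {"dx": -432,"dy": -289,"dz": -67},
    {"dx": -432,"dy": -289,"dz": -67},
    {"dx": -432,"dy": -289,"dz": -67},
    {"dx": -432,"dy": -289,"dz": -67},
    {"dx": -432,"dy": -289,"dz": -67},
    {"dx": -432,"dy": -289,"dz": -67},
    {"dx": -432,"dy": -289,"dz": -67},
    {"dx": -432,"dy": -289,"dz": -67},
  ],
)

```text
schema error: expected keys dx, dy, dz, wx, wy, wz, jaw
```

Call:
arm_command(
  deltas=[
    {"dx": 0},
    {"dx": 0},
    {"dx": 0},
  ],
)

```text
schema error: expected keys dx, dy, dz, wx, wy, wz, jaw
```

```bash
python3 - <<'E'
from h import *
d=get('wrist');print(d['s']['time_s'],d['s']['tool_pos'],d['s']['eef_rot'],d['s']['joint_pos'],d['hand_eye'],d['f'],d['cx'],d['cy'])
save(d,'w0.png');W=world(d);m=(np.hypot(W[...,0]-.51,W[...,1]-.147)<.06)&(d['depth']>0)
P=W[m]
print(np.histogram(P[:,2],bins=np.arange(.1,.3,.01))[0])
for lo,hi in((.19,.205),(.22,.236)):
    q=P[(P[:,2]>lo)&(P[:,2]<hi)]; c,rad=cv2.minEnclosingCircle((q[:,:2]*1000).astype(np.float32)); print(np.median(q,0),c,rad,q[:,:2].mean(0))
E
```

```text
0.2 [0.20223573 0.56481062 0.30316338] [-1.30701916e-04  1.71058229e-01  9.85260730e-01 -5.99413801e-04] [ 1.17026335e+00  9.15979309e-02  1.23143195e+00 -1.76482288e-05
  1.81978965e+00 -5.67299932e-02] [[ 9.34346212e-04 -9.56923400e-01 -2.90338997e-01  7.39931189e-02]
 [ 9.99998767e-01  5.27639704e-04  1.47907889e-03  5.40977521e-04]
 [-1.26217082e-03 -2.90340021e-01  9.56922713e-01 -7.00573357e-02]
 [ 0.00000000e+00  0.00000000e+00  0.00000000e+00  1.00000000e+00]] 310.94141809987764 260.17863243452194 194.7395784486047
[0 0 0 0 0 0 0 0 0 0 0 0 0 0 0 0 0 0 0]
[nan nan nan] (0.0, 0.0) 0.0 [nan nan]
[nan nan nan] (0.0, 0.0) 0.0 [nan nan]
  return _methods._mean(a, axis=axis, dtype=dtype,
  ret = um.true_divide(
<stdin>:7: RuntimeWarning: Mean of empty slice.
```

View pics/w0.png

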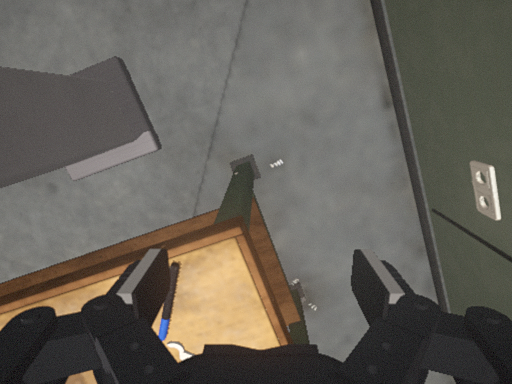

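The rejected move left the arm unmoved, so the picture only shows the bench corner. All keys must be given.

Call:
arm_command(
  deltas=[
    {"dx": -432,"dy": -289,"dz": -67,"wx": 0,"wy": 0,"wz": 0,"jaw": 85},
    {"dx": -432,"dy": -289,"dz": -67,"wx": 0,"wy": 0,"wz": 0,"jaw": 85},
    {"dx": -432,"dy": -289,"dz": -67,"wx": 0,"wy": 0,"wz": 0,"jaw": 85},
    {"dx": -432,"dy": -289,"dz": -67,"wx": 0,"wy": 0,"wz": 0,"jaw": 85},
    {"dx": -432,"dy": -289,"dz": -67,"wx": 0,"wy": 0,"wz": 0,"jaw": 85},
    {"dx": -432,"dy": -289,"dz": -67,"wx": 0,"wy": 0,"wz": 0,"jaw": 85},
    {"dx": -432,"dy": -289,"dz": -67,"wx": 0,"wy": 0,"wz": 0,"jaw": 85},
    {"dx": -432,"dy": -289,"dz": -67,"wx": 0,"wy": 0,"wz": 0,"jaw": 85},
    {"dx": -432,"dy": -289,"dz": -67,"wx": 0,"wy": 0,"wz": 0,"jaw": 85},
    {"dx": -432,"dy": -289,"dz": -67,"wx": 0,"wy": 0,"wz": 0,"jaw": 85},
    {"dx": -432,"dy": -289,"dz": -67,"wx": 0,"wy": 0,"wz": 0,"jaw": 85},
    {"dx": -432,"dy": -289,"dz": -67,"wx": 0,"wy": 0,"wz": 0,"jaw": 85},
  ],
)

```text
time_s: 1.25
tool_pos: [0.4981, 0.1644, 0.3682]
eef_rot: [0.0, 0.171, 0.985, 0.0]
force: [0.8, 1.2, -0.5]
gripper_width: 0.0851
grip_force: 0.0
```

Call:
arm_command(
  deltas=[
    {"dx": -20,"dy": -12,"dz": 0,"wx": 0,"wy": 0,"wz": 0,"jaw": 85},
    {"dx": -20,"dy": -12,"dz": 0,"wx": 0,"wy": 0,"wz": 0,"jaw": 85},
    {"dx": -20,"dy": -12,"dz": 0,"wx": 0,"wy": 0,"wz": 0,"jaw": 85},
    {"dx": -20,"dy": -12,"dz": 0,"wx": 0,"wy": 0,"wz": 0,"jaw": 85},
  ],
)

```text
time_s: 1.58
tool_pos: [0.5119, 0.1487, 0.3676]
eef_rot: [-0.0, 0.171, 0.985, 0.0]
force: [-1.1, -0.3, 0.0]
gripper_width: 0.0854
grip_force: 0.0
```

```bash
cat > k.py <<'E'
from h import *
d=get('wrist');print(d['s']['time_s'],d['s']['tool_pos'],d['s']['eef_rot'],d['s']['joint_pos'])
W=world(d);m=(np.hypot(W[...,0]-.51,W[...,1]-.147)<.06)&(d['depth']>0)
P=W[m]
print(np.histogram(P[:,2],bins=np.arange(.1,.3,.005))[0])
for lo,hi in((.19,.203),(.22,.236)):
    q=P[(P[:,2]>lo)&(P[:,2]<hi)]; c,rad=cv2.minEnclosingCircle((q[:,:2]*1000).astype(np.float32)); print(np.median(q,0),c,rad,q[:,:2].mean(0),len(q))
E
python3 k.py; python3 -c "
from h import *
save(get('wrist'),'w1.png')"
```

```text
1.5833 [0.51185917 0.14871824 0.36756556] [-4.04249471e-04  1.71027687e-01  9.85266135e-01  1.03890379e-04] [ 2.18678237e-01 -6.60802349e-02  1.27575958e+00  5.34530683e-04
  1.93258178e+00 -1.00818377e+00]
[   0    0    0    0    0   12   35   39   43  173  616 1732    0    0
    3   53   62   73  503 2616    8   49   57   74  253  797    0    0
    0    0    0    0    0    0    0    0    0    0    0]
[0.50206349 0.15205986 0.19573319] (510.18182373046875, 147.84634399414062) 31.79659652709961 [0.5055224  0.14964981] 3120
[0.50906398 0.14833637 0.22568461] (510.23431396484375, 147.8295135498047) 14.161457061767578 [0.50914031 0.14830852] 1050
```

View pics/w1.png

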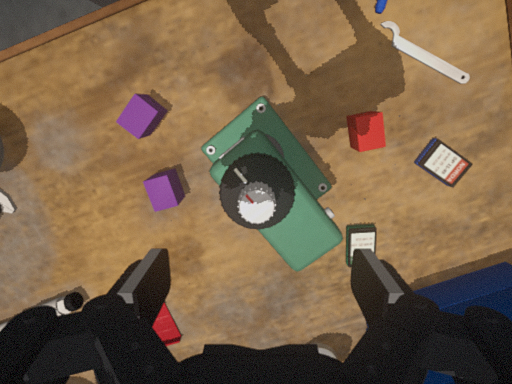

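In this view the knobs are concentric at about (255,195). The axis is (0.510, 0.148), with the black top at z 0.196 and the silver top at z 0.226. Next I tilt the wrist camera down the front of the stand to see the gap.

Call:
arm_command(
  deltas=[
    {"dx": 110,"dy": -88,"dz": 40,"wx": -0.236,"wy": -0.725,"wz": -0.6,"jaw": 85},
    {"dx": 110,"dy": -88,"dz": 40,"wx": -0.236,"wy": -0.725,"wz": -0.6,"jaw": 85},
    {"dx": 110,"dy": -88,"dz": 40,"wx": -0.236,"wy": -0.725,"wz": -0.6,"jaw": 85},
    {"dx": 110,"dy": -88,"dz": 40,"wx": -0.236,"wy": -0.725,"wz": -0.6,"jaw": 85},
    {"dx": 110,"dy": -88,"dz": 40,"wx": -0.236,"wy": -0.725,"wz": -0.6,"jaw": 85},
    {"dx": 110,"dy": -88,"dz": 240,"wx": -0.236,"wy": -0.725,"wz": -0.6,"jaw": 85},
    {"dx": 110,"dy": -88,"dz": 240,"wx": -0.236,"wy": -0.725,"wz": -0.6,"jaw": 85},
    {"dx": 110,"dy": -88,"dz": 240,"wx": -0.236,"wy": -0.725,"wz": -0.6,"jaw": 85},
    {"dx": 110,"dy": -88,"dz": 240,"wx": -0.236,"wy": -0.725,"wz": -0.6,"jaw": 85},
    {"dx": 110,"dy": -88,"dz": 240,"wx": -0.236,"wy": -0.725,"wz": -0.6,"jaw": 85},
    {"dx": 110,"dy": -88,"dz": 240,"wx": -0.236,"wy": -0.725,"wz": -0.6,"jaw": 85},
    {"dx": 110,"dy": -88,"dz": 240,"wx": -0.236,"wy": -0.725,"wz": -0.6,"jaw": 85},
  ],
)

```text
time_s: 2.68
tool_pos: [0.4432, 0.12, 0.1221]
eef_rot: [0.349, -0.135, 0.926, 0.052]
force: [-0.3, -0.9, 0.9]
gripper_width: 0.0851
grip_force: 0.0
```

Call:
arm_command(
  deltas=[
    {"dx": 0,"dy": 0,"dz": 0,"wx": 0,"wy": 0,"wz": 0,"jaw": 85},
    {"dx": 0,"dy": 0,"dz": 0,"wx": 0,"wy": 0,"wz": 0,"jaw": 85},
  ],
)

```text
time_s: 2.85
tool_pos: [0.4452, 0.1199, 0.1278]
eef_rot: [0.353, -0.134, 0.925, 0.052]
force: [-0.1, 0.3, 0.8]
gripper_width: 0.0849
grip_force: 0.0
```

```bash
python3 -c "
from h import *
d=get('wrist');save(d,'w2.png');s=d['s'];print(s['time_s'],s['tool_pos'],s['eef_rot'],s['joint_pos'],s['force'])"
```

```text
2.85 [0.44521631 0.11991582 0.12778936] [ 0.3527507  -0.13420867  0.92460359  0.05160594] [ 0.12586121 -0.85649999  2.38561693  0.13948836  0.89486356 -1.77975028] [-0.05964482  0.25379725  0.83334003]
```

View pics/w2.png

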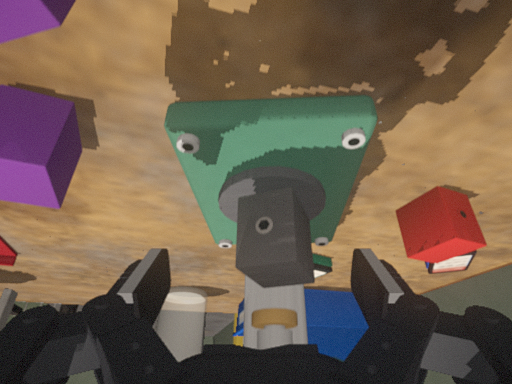

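The image is upside down because the camera sits below the tool. The block is centred at about (270,230) with its top face at rows 250–285. The brass foot is at (275,318), rows 310–326. I measure the gap along those columns.

```bash
python3 -c "
from h import *
d=get('wrist');W=world(d)
for u in (262,275,288):
  for v in range(184,334,4 if u!=275 else 3):
    p=W[v,u];rel=(p[:2]-[.5102,.1478])@np.array([-.95,-.31]);print(u,v,d['image'][v,u],round(rel*1000,1),round(p[2]*1000,1)) if u==275 else 0
I=d['image'].astype(int);m=(I[...,0]-I[...,2]>40)&(np.arange(384)[:,None]>295);m[:,:245]=0;m[:,305:]=0
v,u=np.nonzero(m);print(u.min(),u.max(),v.min(),v.max());P=W[m];print(P.min(0),P.max(0),np.median(P,0))
print(np.c_[np.unique(u),[ (v[u==k].min()) for k in np.unique(u)],[ (v[u==k].max()) for k in np.unique(u)]][::5])
"
```

```text
275 184 [65 62 65] 21.5 33.7
275 187 [69 70 71] 19.7 34.5
275 190 [74 74 69] 20.1 36.9
275 193 [76 76 73] 22.5 40.3
275 196 [75 69 65] 19.7 40.6
275 199 [71 68 64] 21.4 43.6
275 202 [79 73 71] 21.0 45.3
275 205 [81 78 76] 19.8 46.5
275 208 [73 71 68] 20.3 48.7
275 211 [81 78 74] 20.4 50.7
275 214 [78 76 70] 19.9 52.3
275 217 [79 73 73] 19.8 54.1
275 220 [76 73 71] 20.1 56.1
275 223 [74 70 66] 18.8 57.2
275 226 [78 70 70] 18.8 59.0
275 229 [80 76 75] 19.7 61.2
275 232 [76 74 70] 19.4 62.8
275 235 [78 75 70] 20.5 65.0
275 238 [83 75 72] 20.5 66.7
275 241 [87 84 81] 20.2 68.3
275 244 [78 75 70] 20.4 70.0
275 247 [81 79 73] 19.2 71.2
275 250 [81 74 71] 20.3 73.3
275 253 [83 77 74] 20.5 75.0
275 256 [82 80 70] 21.0 76.7
275 259 [86 78 76] 20.0 77.9
275 262 [77 73 70] 14.8 77.7
275 265 [77 75 70] 11.0 78.0
275 268 [74 70 70] 5.7 78.0
275 271 [68 66 62] 0.5 78.0
275 274 [76 71 66] -5.1 78.0
275 277 [72 64 62] -11.2 77.9
275 280 [73 64 65] -16.7 78.2
275 283 [70 64 60] -24.5 77.8
275 286 [154 149 142] -56.7 71.2
275 289 [154 149 143] -55.6 73.6
275 292 [154 148 144] -56.8 75.4
275 295 [151 147 140] -57.3 77.4
275 298 [150 147 139] -56.6 79.7
275 301 [149 147 140] -57.1 81.7
275 304 [146 134 125] 12.8 98.4
275 307 [152 120  72] 12.8 99.8
275 310 [150 120  73] 11.9 101.0
275 313 [152 117  74] 12.5 102.5
275 316 [151 116  68] 12.6 103.9
275 319 [141 110  65] 10.4 104.9
275 322 [148 143 138] 6.0 105.6
275 325 [149 145 138] 7.7 107.2
275 328 [149 144 139] 9.7 108.9
275 331 [147 141 136] 10.1 110.3
252 296 305 325
[0.34823638 0.09138196 0.09566657] [0.57004973 0.17799712 0.13164073] [0.50085672 0.14354676 0.10251902]
[[252 311 322]
 [257 307 324]
 [262 306 325]
 [267 305 321]
 [272 305 320]
 [277 305 320]
 [282 305 321]
 [287 306 324]
 [292 307 324]]
```

The block top is at z 78.0 mm and the foot face at about 98.3 mm, so the gap is about 20.3 mm. It needs to rise about 17.2 mm, which is 2.15 rad of coarse turn.

```bash
cat > mv.py <<'E'
from h import *
from scipy.spatial.transform import Rotation as Ro
def rel(p0,R0,p,R): return np.r_[R0.inv().apply(np.array(p)-p0)*1000,(R0.inv()*R).as_rotvec()].round(3)
def down(h,tilt=0): # x heading deg, tool down, then tilt about tool y
    return Ro.from_euler('z',h,degrees=True)*Ro.from_euler('x',180,degrees=True)*Ro.from_euler('y',tilt)
def cur():
    s=r.observe();q=s['eef_rot'];return np.array(s['tool_pos']),Ro.from_quat([q[1],q[2],q[3],q[0]])
E
python3 -c "
from mv import *
p,R=cur();print(R.as_matrix())
print(rel(p,R,[.41,.11,.2],R));print(rel(p,R,[.41,.11,.31],R));print(rel(p,R,[.5102,.1478,.31],down(196)))
print(rel(p,R,[.5102,.1478,.238],down(196)))"
```

```text
[[-7.13774304e-01 -2.84127502e-01  6.40154517e-01]
 [-2.11294251e-01  9.58786450e-01  1.89956001e-01]
 [-6.67743201e-01  3.24742814e-04 -7.44391639e-01]]
[-19.569   0.86  -77.448   0.      0.      0.   ]
[ -93.021    0.895 -159.331    0.       0.       0.   ]
[-1.72528e+02  8.66800e+00 -8.80070e+01  4.00000e-03  7.31000e-01
  8.00000e-03]
[-1.2445e+02  8.6450e+00 -3.4411e+01  4.0000e-03  7.3100e-01  8.0000e-03]
```

Call:
arm_command(
  deltas=[
    {"dx": -20,"dy": 1,"dz": -77,"wx": 0,"wy": 0,"wz": 0,"jaw": 85},
    {"dx": -20,"dy": 1,"dz": -77,"wx": 0,"wy": 0,"wz": 0,"jaw": 85},
    {"dx": -93,"dy": 1,"dz": -159,"wx": 0,"wy": 0.1,"wz": 0,"jaw": 85},
    {"dx": -93,"dy": 1,"dz": -159,"wx": 0,"wy": 0.2,"wz": 0,"jaw": 85},
    {"dx": -93,"dy": 1,"dz": -159,"wx": 0,"wy": 0.35,"wz": 0,"jaw": 85},
    {"dx": -93,"dy": 1,"dz": -159,"wx": 0,"wy": 0.5,"wz": 0,"jaw": 85},
    {"dx": -93,"dy": 1,"dz": -159,"wx": 0,"wy": 0.6,"wz": 0,"jaw": 85},
    {"dx": -172,"dy": 9,"dz": -88,"wx": 0.004,"wy": 0.731,"wz": 0.008,"jaw": 85},
    {"dx": -172,"dy": 9,"dz": -88,"wx": 0.004,"wy": 0.731,"wz": 0.008,"jaw": 85},
    {"dx": -172,"dy": 9,"dz": -88,"wx": 0.004,"wy": 0.731,"wz": 0.008,"jaw": 85},
    {"dx": -172,"dy": 9,"dz": -88,"wx": 0.004,"wy": 0.731,"wz": 0.008,"jaw": 85},
    {"dx": -172,"dy": 9,"dz": -88,"wx": 0.004,"wy": 0.731,"wz": 0.008,"jaw": 85},
  ],
)

```text
time_s: 3.95
tool_pos: [0.5116, 0.1484, 0.3047]
eef_rot: [-0.004, -0.139, 0.99, -0.0]
force: [-1.7, -0.2, 0.4]
gripper_width: 0.0846
grip_force: 0.0
```

Call:
arm_command(
  deltas=[
    {"dx": 0,"dy": 0,"dz": 0,"wx": 0,"wy": 0,"wz": 0,"jaw": 85},
    {"dx": 0,"dy": 0,"dz": 0,"wx": 0,"wy": 0,"wz": 0,"jaw": 85},
  ],
)

```text
time_s: 4.12
tool_pos: [0.5091, 0.1474, 0.309]
eef_rot: [0.0, -0.139, 0.99, -0.0]
force: [-0.2, -0.1, -0.5]
gripper_width: 0.0855
grip_force: 0.0
```

```bash
python3 k.py; python3 -c "
from mv import *
p,R=cur();print(rel(p,R,[.5102,.1478,.238],down(196)))"
```

```text
4.1167 [0.50913682 0.14739909 0.30896993] [ 1.40623751e-04 -1.38854222e-01  9.90312806e-01 -1.80108732e-04] [ 2.17806888e-01 -9.63128375e-02  1.40877309e+00 -3.94220328e-04
  1.82888025e+00 -1.63169878e+00]
[   0    0    0    0    0    5   58   67   64  230  741 2018    0    0
    8  113  125  149  649 4097   19  122  137  151  417 1413    0    0
    0   23  362  551  684  756  841  921  731  845  616]
[0.4996165  0.14269143 0.1958235 ] (509.5768127441406, 147.5720977783203) 31.639575958251953 [0.5025842  0.14557091] 4746
[0.50838445 0.14701948 0.22567473] (509.93121337890625, 147.4425811767578) 14.271960258483887 [0.50850094 0.14709857] 1830
[-1.3120e+00  1.7200e-01  7.1181e+01 -0.0000e+00  1.0000e-03 -1.0000e-03]
```

Call:
arm_command(
  deltas=[
    {"dx": -1,"dy": 0,"dz": 35,"wx": 0,"wy": 0,"wz": 0,"jaw": 85},
    {"dx": -1,"dy": 0,"dz": 70,"wx": 0,"wy": 0,"wz": 0,"jaw": 85},
    {"dx": -1,"dy": 0,"dz": 70,"wx": 0,"wy": 0,"wz": 0,"jaw": 85},
    {"dx": -1,"dy": 0,"dz": 70,"wx": 0,"wy": 0,"wz": 0,"jaw": 50},
    {"dx": -1,"dy": 0,"dz": 70,"wx": 0,"wy": 0,"wz": 0,"jaw": 50},
    {"dx": -1,"dy": 0,"dz": 70,"wx": 0,"wy": 0,"wz": 0,"jaw": 50},
    {"dx": -1,"dy": 0,"dz": 70,"wx": 0,"wy": 0,"wz": 0,"jaw": 50},
    {"dx": -1,"dy": 0,"dz": 70,"wx": 0,"wy": 0,"wz": 0,"jaw": 50},
  ],
  grip_force=80,
)

```text
time_s: 4.83
tool_pos: [0.5107, 0.147, 0.241]
eef_rot: [0.0, -0.138, 0.99, -0.001]
force: [-4.4, -4.1, 4.1]
gripper_width: 0.0596
grip_force: 88.7
```

```bash
python3 -c "
from mv import *
s=r.observe();print(s)"
```

```text
{'time_s': 4.8333, 'joint_pos': array([ 0.21721459, -0.09742967,  1.52978477, -0.00190567,  1.7087828 ,
       -1.63112113]), 'joint_vel': array([ 4.09585941e-04,  3.85244143e-05, -7.20970298e-04,  8.03966539e-04,
        2.19202281e-03,  7.01683137e-04]), 'tau': array([  1.67115692, -35.33918023, -41.49479628,   1.08786833,
        -1.78074796,  -0.28429141]), 'tool_pos': array([0.51072353, 0.14701486, 0.24103323]), 'eef_rot': array([ 3.00633172e-04, -1.38194660e-01,  9.90404611e-01, -9.23028647e-04]), 'force': array([-4.36158447, -4.08434118,  4.07209232]), 'wrist_torque': array([-0.83323462,  0.73723085, -0.28983431]), 'grip_force': 88.7414789601462, 'gripper_width': 0.05957720484866016}
```

Call:
arm_command(
  deltas=[
    {"dx": 0,"dy": 0,"dz": 0,"wx": 0,"wy": 0,"wz": 0.1,"jaw": 50},
    {"dx": 0,"dy": 0,"dz": 0,"wx": 0,"wy": 0,"wz": 0.2,"jaw": 50},
    {"dx": 0,"dy": 0,"dz": 0,"wx": 0,"wy": 0,"wz": 0.3,"jaw": 50},
    {"dx": 0,"dy": 0,"dz": 0,"wx": 0,"wy": 0,"wz": 0.4,"jaw": 50},
    {"dx": 0,"dy": 0,"dz": 0,"wx": 0,"wy": 0,"wz": 0.5,"jaw": 50},
    {"dx": 0,"dy": 0,"dz": 0,"wx": 0,"wy": 0,"wz": 0.6,"jaw": 50},
    {"dx": 0,"dy": 0,"dz": 0,"wx": 0,"wy": 0,"wz": 0.7,"jaw": 50},
    {"dx": 0,"dy": 0,"dz": 0,"wx": 0,"wy": 0,"wz": 0.8,"jaw": 50},
    {"dx": 0,"dy": 0,"dz": 0,"wx": 0,"wy": 0,"wz": 0.9,"jaw": 50},
    {"dx": 0,"dy": 0,"dz": 0,"wx": 0,"wy": 0,"wz": 1.0,"jaw": 50},
    {"dx": 0,"dy": 0,"dz": 0,"wx": 0,"wy": 0,"wz": 1.0,"jaw": 50},
  ],
  grip_force=80,
)

```text
time_s: 5.75
tool_pos: [0.5106, 0.1465, 0.241]
eef_rot: [0.001, 0.356, 0.935, -0.001]
force: [-5.8, -6.1, 5.2]
gripper_width: 0.0594
grip_force: 88.9
```

```bash
python3 -c "
from mv import *
s=r.observe();print(s)
d=get('scene');A=world(d);I=d['image'];P=A.reshape(-1,3);h=np.hypot(P[:,0]-.51,P[:,1]-.148);m=(h<.03)&(P[:,2]>.04)&(P[:,2]<.125)&(d['depth'].ravel()>0);print(m.sum(),np.histogram(P[m,2],bins=np.arange(.04,.13,.003)))"
```

```text
{'time_s': 5.75, 'joint_pos': array([ 0.21690968, -0.09740296,  1.52979421, -0.0032113 ,  1.70965546,
       -0.62655597]), 'joint_vel': array([-0.00081671,  0.00149178,  0.00105589,  0.00428523,  0.00104457,
       -0.10667082]), 'tau': array([  3.13830771, -35.02845168, -41.6493237 ,   1.70902446,
        -2.28378206,   0.4813371 ]), 'tool_pos': array([0.51061387, 0.14647016, 0.2410146 ]), 'eef_rot': array([ 6.82429715e-04,  3.55909138e-01,  9.34519184e-01, -1.45420301e-03]), 'force': array([-5.84789525, -6.1322733 ,  5.16879918]), 'wrist_torque': array([-1.1181725 ,  0.92509147, -0.68862623]), 'grip_force': 88.94616968973423, 'gripper_width': 0.059380893189873656}
238 (array([24, 30, 13, 12,  8, 10,  7,  8,  7, 11, 11,  8,  7, 11, 19, 34, 18,
        0,  0,  0,  0,  0,  0,  0,  0,  0,  0,  0,  0]), array([0.04 , 0.043, 0.046, 0.049, 0.052, 0.055, 0.058, 0.061, 0.064,
       0.067, 0.07 , 0.073, 0.076, 0.079, 0.082, 0.085, 0.088, 0.091,
       0.094, 0.097, 0.1  , 0.103, 0.106, 0.109, 0.112, 0.115, 0.118,
       0.121, 0.124, 0.127]))
```

Call:
arm_command(
  deltas=[
    {"dx": 0,"dy": 0,"dz": 0,"wx": 0,"wy": 0,"wz": 0.1,"jaw": 50},
    {"dx": 0,"dy": 0,"dz": 0,"wx": 0,"wy": 0,"wz": 0.2,"jaw": 50},
    {"dx": 0,"dy": 0,"dz": 0,"wx": 0,"wy": 0,"wz": 0.3,"jaw": 50},
    {"dx": 0,"dy": 0,"dz": 0,"wx": 0,"wy": 0,"wz": 0.4,"jaw": 50},
    {"dx": 0,"dy": 0,"dz": 0,"wx": 0,"wy": 0,"wz": 0.5,"jaw": 50},
    {"dx": 0,"dy": 0,"dz": 0,"wx": 0,"wy": 0,"wz": 0.6,"jaw": 50},
    {"dx": 0,"dy": 0,"dz": 0,"wx": 0,"wy": 0,"wz": 0.7,"jaw": 50},
    {"dx": 0,"dy": 0,"dz": 0,"wx": 0,"wy": 0,"wz": 0.8,"jaw": 50},
    {"dx": 0,"dy": 0,"dz": 0,"wx": 0,"wy": 0,"wz": 0.9,"jaw": 50},
    {"dx": 0,"dy": 0,"dz": 0,"wx": 0,"wy": 0,"wz": 1.0,"jaw": 50},
    {"dx": 0,"dy": 0,"dz": 0,"wx": 0,"wy": 0,"wz": 1.08,"jaw": 50},
    {"dx": 0,"dy": 0,"dz": 0,"wx": 0,"wy": 0,"wz": 1.08,"jaw": 50},
  ],
  grip_force=80,
)

```text
time_s: 6.8
tool_pos: [0.51, 0.1463, 0.241]
eef_rot: [0.001, 0.785, 0.619, -0.002]
force: [-7.8, -7.2, 6.4]
gripper_width: 0.0596
grip_force: 89.1
```

Call:
arm_command(
  deltas=[
    {"dx": 0,"dy": 0,"dz": 0,"wx": 0,"wy": 0,"wz": 0,"jaw": 85},
    {"dx": 0,"dy": 0,"dz": 0,"wx": 0,"wy": 0,"wz": 0,"jaw": 85},
    {"dx": 0,"dy": 0,"dz": 0,"wx": 0,"wy": 0,"wz": 0,"jaw": 85},
    {"dx": 0,"dy": 0,"dz": 0,"wx": 0,"wy": 0,"wz": 0,"jaw": 85},
    {"dx": 0,"dy": 0,"dz": -40,"wx": 0,"wy": 0,"wz": 0,"jaw": 85},
    {"dx": 0,"dy": 0,"dz": -70,"wx": 0,"wy": 0,"wz": 0,"jaw": 85},
    {"dx": 0,"dy": 0,"dz": -70,"wx": 0,"wy": 0,"wz": 0,"jaw": 85},
  ],
)

```text
time_s: 7.38
tool_pos: [0.5117, 0.1482, 0.3144]
eef_rot: [0.002, 0.784, 0.621, 0.003]
force: [0.7, -0.4, 1.6]
gripper_width: 0.0848
grip_force: 0.0
```

```bash
python3 -c "
from mv import *
s=r.observe();print(s['time_s'],s['joint_pos'],s['tool_pos'],s['gripper_width'],s['force'])
d=get('scene');A=world(d);I=d['image'];P=A.reshape(-1,3);h=np.hypot(P[:,0]-.51,P[:,1]-.148);m=(h<.03)&(P[:,2]>.06)&(P[:,2]<.125)&(d['depth'].ravel()>0);print(m.sum(),np.histogram(P[m,2],bins=np.arange(.06,.13,.003)))
p,R=cur()
f=np.array([-.961,-.276])
for back,z in((.1,.31),(.09,.2),(.075,.135)):
  print(rel(p,R,np.r_[np.array([.5102,.1478])+f*back,z],down(196,-.72)))"
```

```text
7.3833 [ 2.18162976e-01 -9.31227332e-02  1.39610799e+00 -1.60094435e-04
  1.83097271e+00  4.48345671e-01] [0.51168077 0.14821818 0.31443859] 0.08478171037501141 [ 0.72732505 -0.39466919  1.55217671]
142 (array([ 7, 10,  7,  9, 12,  6, 14, 11, 10, 11,  8, 20, 17,  0,  0,  0,  0,
        0,  0,  0,  0,  0,  0]), array([0.06 , 0.063, 0.066, 0.069, 0.072, 0.075, 0.078, 0.081, 0.084,
       0.087, 0.09 , 0.093, 0.096, 0.099, 0.102, 0.105, 0.108, 0.111,
       0.114, 0.117, 0.12 , 0.123, 0.126, 0.129]))
[-49.515 -88.541   1.185  -0.739  -0.433  -1.976]
[-44.858 -80.317 111.233  -0.739  -0.433  -1.976]
[-37.67  -67.524 176.307  -0.739  -0.433  -1.976]
```

Call:
arm_command(
  deltas=[
    {"dx": -50,"dy": -89,"dz": 0,"wx": -0.739,"wy": -0.433,"wz": -1.976,"jaw": 85},
    {"dx": -50,"dy": -89,"dz": 0,"wx": -0.739,"wy": -0.433,"wz": -1.976,"jaw": 85},
    {"dx": -50,"dy": -89,"dz": 0,"wx": -0.739,"wy": -0.433,"wz": -1.976,"jaw": 85},
    {"dx": -50,"dy": -89,"dz": 0,"wx": -0.739,"wy": -0.433,"wz": -1.976,"jaw": 85},
    {"dx": -50,"dy": -89,"dz": 0,"wx": -0.739,"wy": -0.433,"wz": -1.976,"jaw": 85},
    {"dx": -50,"dy": -89,"dz": 0,"wx": -0.739,"wy": -0.433,"wz": -1.976,"jaw": 85},
    {"dx": -50,"dy": -89,"dz": 0,"wx": -0.739,"wy": -0.433,"wz": -1.976,"jaw": 85},
    {"dx": -50,"dy": -89,"dz": 0,"wx": -0.739,"wy": -0.433,"wz": -1.976,"jaw": 85},
    {"dx": -50,"dy": -89,"dz": 0,"wx": -0.739,"wy": -0.433,"wz": -1.976,"jaw": 85},
    {"dx": -50,"dy": -89,"dz": 0,"wx": -0.739,"wy": -0.433,"wz": -1.976,"jaw": 85},
    {"dx": -50,"dy": -89,"dz": 0,"wx": -0.739,"wy": -0.433,"wz": -1.976,"jaw": 85},
    {"dx": -50,"dy": -89,"dz": 0,"wx": -0.739,"wy": -0.433,"wz": -1.976,"jaw": 85},
  ],
)

```text
time_s: 8.43
tool_pos: [0.4125, 0.1199, 0.3063]
eef_rot: [0.268, 0.182, 0.946, 0.037]
force: [-0.9, -0.1, -0.1]
gripper_width: 0.0852
grip_force: 0.0
```

```bash
python3 -c "
from mv import *
s=r.observe();print(s['time_s'],s['joint_pos'],s['tool_pos'],s['gripper_width'],s['force'])
p,R=cur()
f=np.array([-.961,-.276])
for back,z in((.1,.31),(.09,.2),(.075,.135)):
  print(rel(p,R,np.r_[np.array([.5102,.1478])+f*back,z],down(196,-.72)))"
```

```text
8.4333 [ 0.32269437 -0.76106539  1.96790858 -0.19394375  1.42199352 -0.89023752] [0.41245574 0.11988729 0.30628146] 0.08520951516779504 [-0.91474608 -0.08694591 -0.14475179]
[-3.019  1.445 -2.33  -0.225 -0.139 -0.593]
[ 44.569 -11.253  96.534  -0.225  -0.139  -0.593]
[ 6.66920e+01 -1.35920e+01  1.59423e+02 -2.25000e-01 -1.39000e-01
 -5.93000e-01]
```

Call:
arm_command(
  deltas=[
    {"dx": 0,"dy": 0,"dz": 0,"wx": -0.225,"wy": -0.139,"wz": -0.593,"jaw": 85},
    {"dx": 0,"dy": 0,"dz": 0,"wx": -0.225,"wy": -0.139,"wz": -0.593,"jaw": 85},
    {"dx": 0,"dy": 0,"dz": 0,"wx": -0.225,"wy": -0.139,"wz": -0.593,"jaw": 85},
    {"dx": 0,"dy": 0,"dz": 0,"wx": -0.225,"wy": -0.139,"wz": -0.593,"jaw": 85},
    {"dx": 45,"dy": -11,"dz": 97,"wx": -0.225,"wy": -0.139,"wz": -0.593,"jaw": 85},
    {"dx": 45,"dy": -11,"dz": 97,"wx": -0.225,"wy": -0.139,"wz": -0.593,"jaw": 85},
    {"dx": 67,"dy": -14,"dz": 159,"wx": -0.225,"wy": -0.139,"wz": -0.593,"jaw": 85},
    {"dx": 67,"dy": -14,"dz": 159,"wx": -0.225,"wy": -0.139,"wz": -0.593,"jaw": 85},
    {"dx": 67,"dy": -14,"dz": 159,"wx": -0.225,"wy": -0.139,"wz": -0.593,"jaw": 85},
    {"dx": 67,"dy": -14,"dz": 159,"wx": -0.225,"wy": -0.139,"wz": -0.593,"jaw": 85},
  ],
)

```text
time_s: 9.27
tool_pos: [0.4399, 0.1277, 0.1295]
eef_rot: [0.343, -0.127, 0.929, 0.049]
force: [0.5, -0.1, -0.3]
gripper_width: 0.0847
grip_force: 0.0
```

```bash
cat > gap.py <<'E'
from mv import *
d=get('wrist');W=world(d);s=d['s'];save(d,'g%d.png'%(s['time_s']*100))
print(s['time_s'],s['joint_pos'],s['tool_pos'],s['force'])
f=np.array([-.961,-.276]);rel_=(W[...,:2]-[.5102,.1478])
b=rel_@f; l=rel_@np.array([.276,-.961])
I=d['image'].astype(int); ok=d['depth']>0
br=ok&(I[...,0]-I[...,2]>45)&(np.hypot(b,l)<.016)&(W[...,2]>.085)
v,u=np.nonzero(br);print('brass',br.sum(),u.min(),u.max(),v.min(),v.max(),'z pct',np.percentile(W[br][:,2],[1,5,50,99]))
print('l range',np.percentile(l[br],[1,99]),'centre l')
bt=ok&(abs(l)<.03)&(b<.03)&(b>-.03)&(W[...,2]>.07)&~br&(W[...,2]<.1)&(abs(I[...,0]-I[...,2])<25)
print(np.histogram(W[bt][:,2],bins=np.arange(.07,.101,.001))[0])
u0=int(np.median(u))
for vv in range(v.min()-14,v.min()+6): print(vv,I[vv,u0],(b[vv,u0]*1000).round(1),(W[vv,u0,2]*1000).round(1))
E
python3 gap.py
```

```text
9.2667 [ 0.16538009 -0.85402359  2.37468468  0.09161044  0.91825815 -1.70631188] [0.43994465 0.12765598 0.12949238] [ 0.54954914 -0.11983484 -0.32249287]
brass 717 237 280 309 330 z pct [0.09925671 0.09969091 0.10336082 0.10725029]
l range [-0.0105116   0.01143743] centre l
[131 137 130 132 144 147 147 139 152 139 150 143 157 144 152 151 161 156
 155 165 164 167 171 172 933  27   0   4  22   3]
295 [89 82 79] 19.7 94.1
296 [84 78 76] 19.1 94.4
297 [77 71 67] 18.0 94.7
298 [84 79 73] 15.9 94.6
299 [76 71 69] 14.2 94.7
300 [77 74 72] 11.5 94.5
301 [74 71 67] 11.4 95.0
302 [75 69 67] 8.2 94.7
303 [77 71 67] 4.6 94.3
304 [77 70 71] 3.7 94.6
305 [75 69 67] 2.2 94.8
306 [77 71 67] -1.9 94.4
307 [82 73 64] 12.2 98.1
308 [97 81 67] 12.5 98.7
309 [109  89  66] 12.5 99.1
310 [120  97  66] 10.8 99.2
311 [126  97  62] 10.9 99.7
312 [134 107  67] 12.1 100.5
313 [144 114  68] 12.1 101.0
314 [147 110  63] 11.2 101.2
```

The foot hangs about 3.6 mm above the block: block top 94.5, foot face about 98.2. Now the fine knob.

```bash
python3 -c "
from mv import *
p,R=cur()
print(rel(p,R,[.41,.118,.2],R));print(rel(p,R,[.41,.115,.33],R));print(rel(p,R,[.5102,.1476,.33],down(196)))"
```

```text
[-17.975  -0.906 -71.187   0.      0.      0.   ]
[-102.593   -3.408 -169.891    0.       0.       0.   ]
[-1.82085e+02  9.48000e-01 -1.00864e+02  1.00000e-03  7.15000e-01
 -7.00000e-03]
```

Call:
arm_command(
  deltas=[
    {"dx": -18,"dy": -1,"dz": -71,"wx": 0,"wy": 0,"wz": 0,"jaw": 85},
    {"dx": -18,"dy": -1,"dz": -71,"wx": 0,"wy": 0,"wz": 0,"jaw": 85},
    {"dx": -103,"dy": -3,"dz": -170,"wx": 0,"wy": 0.1,"wz": 0,"jaw": 85},
    {"dx": -103,"dy": -3,"dz": -170,"wx": 0,"wy": 0.2,"wz": 0,"jaw": 85},
    {"dx": -103,"dy": -3,"dz": -170,"wx": 0,"wy": 0.35,"wz": 0,"jaw": 85},
    {"dx": -103,"dy": -3,"dz": -170,"wx": 0,"wy": 0.5,"wz": 0,"jaw": 60},
    {"dx": -103,"dy": -3,"dz": -170,"wx": 0,"wy": 0.6,"wz": 0,"jaw": 50},
    {"dx": -182,"dy": 1,"dz": -101,"wx": 0.001,"wy": 0.715,"wz": -0.007,"jaw": 50},
    {"dx": -182,"dy": 1,"dz": -101,"wx": 0.001,"wy": 0.715,"wz": -0.007,"jaw": 50},
    {"dx": -182,"dy": 1,"dz": -101,"wx": 0.001,"wy": 0.715,"wz": -0.007,"jaw": 50},
    {"dx": -182,"dy": 1,"dz": -101,"wx": 0.001,"wy": 0.715,"wz": -0.007,"jaw": 50},
    {"dx": -182,"dy": 1,"dz": -101,"wx": 0.001,"wy": 0.715,"wz": -0.007,"jaw": 50},
  ],
)

```text
time_s: 10.32
tool_pos: [0.5123, 0.1484, 0.3324]
eef_rot: [0.002, -0.139, 0.99, -0.0]
force: [-0.9, 0.4, 1.4]
gripper_width: 0.0499
grip_force: 0.0
```

Call:
arm_command(
  deltas=[
    {"dx": 0,"dy": 0,"dz": 0,"wx": 0,"wy": 0,"wz": 0,"jaw": 50},
    {"dx": 0,"dy": 0,"dz": 0,"wx": 0,"wy": 0,"wz": 0,"jaw": 50},
  ],
)

```text
time_s: 10.48
tool_pos: [0.5097, 0.1475, 0.3344]
eef_rot: [0.004, -0.139, 0.99, -0.0]
force: [0.5, -0.4, 0.1]
gripper_width: 0.0502
grip_force: 0.0
```

```bash
python3 k.py; python3 -c "
from mv import *
p,R=cur();print(rel(p,R,[.5101,.1475,.2755],down(196)));print(r.observe()['tau'],r.observe()['gripper_width'])"
```

```text
10.4833 [0.50971166 0.14753706 0.3343683 ] [ 3.67130425e-03 -1.39196774e-01  9.90257936e-01 -2.58499105e-05] [ 2.17950587e-01 -9.23649052e-02  1.36000616e+00 -6.54295745e-04
  1.86663526e+00 -1.63234117e+00]
[   0    0    0    0    0    4   43   53   47  196  631 1827    0    0
    7   74   96  106  620 3298   13   84   92  115  306 1104    0    0
    0    0    0    0    5  157  366  424  502  545  602]
[0.50061418 0.14340858 0.19576832] (510.0416564941406, 147.5408935546875) 31.833593368530273 [0.50382542 0.14592858] 3919
[0.50851991 0.14714982 0.22574571] (509.9244079589844, 147.5609893798828) 14.188138961791992 [0.50865804 0.14721913] 1410
[-2.4200e-01 -5.4000e-02  5.8657e+01 -1.0000e-03  7.0000e-03 -0.0000e+00]
[ 9.10169911e-03 -3.64188981e+01 -4.15134788e+01 -8.43743601e-04
 -6.90804189e-02  8.09692228e-04] 0.050031790815963643
```

Call:
arm_command(
  deltas=[
    {"dx": 0,"dy": 0,"dz": 30,"wx": 0,"wy": 0.007,"wz": 0,"jaw": 50},
    {"dx": 0,"dy": 0,"dz": 58,"wx": 0,"wy": 0.007,"wz": 0,"jaw": 50},
    {"dx": 0,"dy": 0,"dz": 58,"wx": 0,"wy": 0.007,"wz": 0,"jaw": 50},
    {"dx": 0,"dy": 0,"dz": 58,"wx": 0,"wy": 0.007,"wz": 0,"jaw": 15},
    {"dx": 0,"dy": 0,"dz": 58,"wx": 0,"wy": 0.007,"wz": 0,"jaw": 15},
    {"dx": 0,"dy": 0,"dz": 58,"wx": 0,"wy": 0.007,"wz": 0,"jaw": 15},
    {"dx": 0,"dy": 0,"dz": 58,"wx": 0,"wy": 0.007,"wz": 0,"jaw": 15},
    {"dx": 0,"dy": 0,"dz": 58,"wx": 0,"wy": 0.007,"wz": 0,"jaw": 15},
    {"dx": 0,"dy": 0,"dz": 58,"wx": 0,"wy": 0.007,"wz": 0,"jaw": 15},
  ],
  grip_force=80,
)

```text
time_s: 11.28
tool_pos: [0.5102, 0.147, 0.2763]
eef_rot: [-0.001, -0.139, 0.99, -0.001]
force: [-4.7, -4.4, 5.9]
gripper_width: 0.0239
grip_force: 79.0
```

```bash
cat > o.py <<'E'
from mv import *
s=r.observe();p,R=cur();x=R.as_matrix()[:,0]
print('t',s['time_s'],'q6',s['joint_pos'][5].round(4),'yaw',np.arctan2(x[1],x[0]).round(4),'tau6',s['tau'][5].round(4),'wt',s['wrist_torque'].round(3),'F',s['force'].round(1),'v6',s['joint_vel'][5].round(3),'w',s['gripper_width'].round(4),s['grip_force'].round(0),s['tool_pos'].round(4))
E
python3 o.py;python3 o.py
```

```text
Traceback (most recent call last):
  File "o.py", line 3, in <module>
    print('t',s['time_s'],'q6',s['joint_pos'][5].round(4),'yaw',np.arctan2(x[1],x[0]).round(4),'tau6',s['tau'][5].round(4),'wt',s['wrist_torque'].round(3),'F',s['force'].round(1),'v6',s['joint_vel'][5].round(3),'w',s['gripper_width'].round(4),s['grip_force'].round(0),s['tool_pos'].round(4))
                                                                                                                                                                                                                       ^^^^^^^^^^^^^^^^^^^^^^^^
AttributeError: 'float' object has no attribute 'round'
Traceback (most recent call last):
  File "o.py", line 3, in <module>
    print('t',s['time_s'],'q6',s['joint_pos'][5].round(4),'yaw',np.arctan2(x[1],x[0]).round(4),'tau6',s['tau'][5].round(4),'wt',s['wrist_torque'].round(3),'F',s['force'].round(1),'v6',s['joint_vel'][5].round(3),'w',s['gripper_width'].round(4),s['grip_force'].round(0),s['tool_pos'].round(4))
                                                                                                                                                                                                                       ^^^^^^^^^^^^^^^^^^^^^^^^
AttributeError: 'float' object has no attribute 'round'
```

```bash
sed -i "s/s\['gripper_width'\].round(4),s\['grip_force'\].round(0)/round(s['gripper_width'],4),round(s['grip_force'])/" o.py; python3 o.py;python3 o.py
```

```text
t 11.2833 q6 -1.6322 yaw -2.8632 tau6 -0.0515 wt [-0.632  0.688 -0.085] F [-4.7 -4.4  5.9] v6 -0.002 w 0.0239 79 [0.5102 0.147  0.2763]
t 11.2833 q6 -1.6322 yaw -2.8632 tau6 -0.0515 wt [-0.632  0.688 -0.085] F [-4.7 -4.4  5.9] v6 -0.002 w 0.0239 79 [0.5102 0.147  0.2763]
```

Call:
arm_command(
  deltas=[
    {"dx": 0,"dy": 0,"dz": 0,"wx": 0,"wy": 0,"wz": 0.05,"jaw": 15},
    {"dx": 0,"dy": 0,"dz": 0,"wx": 0,"wy": 0,"wz": 0.1,"jaw": 15},
    {"dx": 0,"dy": 0,"dz": 0,"wx": 0,"wy": 0,"wz": 0.15,"jaw": 15},
    {"dx": 0,"dy": 0,"dz": 0,"wx": 0,"wy": 0,"wz": 0.2,"jaw": 15},
  ],
)

```text
time_s: 11.62
tool_pos: [0.5102, 0.147, 0.2763]
eef_rot: [-0.001, -0.038, 0.999, -0.001]
force: [-4.6, -5.0, 6.0]
gripper_width: 0.023
grip_force: 79.4
```

```bash
python3 o.py
```

```text
t 11.6167 q6 -1.4302 yaw -3.0651 tau6 -0.5159 wt [-0.664  0.676  0.238] F [-4.6 -5.   6. ] v6 0.594 w 0.023 79 [0.5102 0.147  0.2763]
```

Call:
arm_command(
  deltas=[
    {"dx": 0,"dy": 0,"dz": 0,"wx": 0,"wy": 0,"wz": 0.05,"jaw": 15},
    {"dx": 0,"dy": 0,"dz": 0,"wx": 0,"wy": 0,"wz": 0.1,"jaw": 15},
    {"dx": 0,"dy": 0,"dz": 0,"wx": 0,"wy": 0,"wz": 0.15,"jaw": 15},
    {"dx": 0,"dy": 0,"dz": 0,"wx": 0,"wy": 0,"wz": 0.2,"jaw": 15},
  ],
)

```text
time_s: 11.95
tool_pos: [0.5103, 0.147, 0.2763]
eef_rot: [-0.001, 0.062, 0.998, -0.001]
force: [-3.7, -4.8, 6.9]
gripper_width: 0.0233
grip_force: 79.4
```

```bash
python3 o.py
```

```text
t 11.95 q6 -1.2303 yaw 3.0182 tau6 -0.5153 wt [-0.712  0.638  0.244] F [-3.7 -4.8  6.9] v6 0.597 w 0.0233 79 [0.5103 0.147  0.2763]
```

Call:
arm_command(
  deltas=[
    {"dx": 0,"dy": 0,"dz": 0,"wx": 0,"wy": 0,"wz": 0.05,"jaw": 15},
    {"dx": 0,"dy": 0,"dz": 0,"wx": 0,"wy": 0,"wz": 0.1,"jaw": 15},
  ],
)

```text
time_s: 12.12
tool_pos: [0.5103, 0.147, 0.2763]
eef_rot: [-0.001, 0.112, 0.994, -0.001]
force: [-3.3, -4.8, 5.9]
gripper_width: 0.0234
grip_force: 79.4
```

```bash
python3 o.py
```

```text
t 12.1167 q6 -1.1303 yaw 2.9181 tau6 -0.5154 wt [-0.661  0.618  0.273] F [-3.3 -4.8  5.9] v6 0.595 w 0.0234 79 [0.5103 0.147  0.2763]
```

Call:
arm_command(
  deltas=[
    {"dx": 0,"dy": 0,"dz": 0,"wx": 0,"wy": 0,"wz": 0.05,"jaw": 15},
    {"dx": 0,"dy": 0,"dz": 0,"wx": 0,"wy": 0,"wz": 0.1,"jaw": 15},
  ],
)

```text
time_s: 12.28
tool_pos: [0.5103, 0.147, 0.2763]
eef_rot: [-0.0, 0.161, 0.987, -0.001]
force: [-3.0, -4.8, 6.3]
gripper_width: 0.0234
grip_force: 79.4
```

```bash
python3 o.py
```

```text
t 12.2833 q6 -1.0303 yaw 2.8181 tau6 -0.5153 wt [-0.695  0.6    0.273] F [-3.  -4.8  6.3] v6 0.595 w 0.0234 79 [0.5103 0.147  0.2763]
```

Call:
arm_command(
  deltas=[
    {"dx": 0,"dy": 0,"dz": 0,"wx": 0,"wy": 0,"wz": 0.05,"jaw": 15},
    {"dx": 0,"dy": 0,"dz": 0,"wx": 0,"wy": 0,"wz": 0.1,"jaw": 15},
    {"dx": 0,"dy": 0,"dz": 0,"wx": 0,"wy": 0,"wz": 0.15,"jaw": 15},
    {"dx": 0,"dy": 0,"dz": 0,"wx": 0,"wy": 0,"wz": 0.2,"jaw": 15},
  ],
)

```text
time_s: 12.62
tool_pos: [0.5103, 0.147, 0.2764]
eef_rot: [-0.0, 0.259, 0.966, -0.001]
force: [-4.5, -5.1, 6.1]
gripper_width: 0.0233
grip_force: 79.4
```

```bash
python3 o.py
```

```text
t 12.6167 q6 -0.8303 yaw 2.6181 tau6 -0.5145 wt [-0.679  0.621  0.311] F [-4.5 -5.1  6.1] v6 0.597 w 0.0233 79 [0.5103 0.147  0.2764]
```

Call:
arm_command(
  deltas=[
    {"dx": 0,"dy": 0,"dz": 0,"wx": 0,"wy": 0,"wz": 0.05,"jaw": 15},
    {"dx": 0,"dy": 0,"dz": 0,"wx": 0,"wy": 0,"wz": 0.1,"jaw": 15},
  ],
)

```text
time_s: 12.78
tool_pos: [0.5103, 0.147, 0.2763]
eef_rot: [-0.0, 0.307, 0.952, -0.001]
force: [-3.6, -3.9, 5.9]
gripper_width: 0.0234
grip_force: 79.4
```

```bash
python3 o.py
```

```text
t 12.7833 q6 -0.7303 yaw 2.5181 tau6 -0.5129 wt [-0.74   0.608  0.262] F [-3.6 -3.9  5.9] v6 0.595 w 0.0234 79 [0.5103 0.147  0.2763]
```

Call:
arm_command(
  deltas=[
    {"dx": 0,"dy": 0,"dz": 0,"wx": 0,"wy": 0,"wz": 0.05,"jaw": 15},
    {"dx": 0,"dy": 0,"dz": 0,"wx": 0,"wy": 0,"wz": 0.1,"jaw": 15},
  ],
)

```text
time_s: 12.95
tool_pos: [0.5103, 0.147, 0.2764]
eef_rot: [-0.0, 0.354, 0.935, -0.001]
force: [-3.8, -4.9, 5.6]
gripper_width: 0.0233
grip_force: 79.4
```

```bash
python3 o.py
```

```text
t 12.95 q6 -0.6303 yaw 2.4181 tau6 -0.5089 wt [-0.713  0.596  0.258] F [-3.8 -4.9  5.6] v6 0.595 w 0.0233 79 [0.5103 0.147  0.2764]
```

Call:
arm_command(
  deltas=[
    {"dx": 0,"dy": 0,"dz": 0,"wx": 0,"wy": 0,"wz": 0.05,"jaw": 15},
    {"dx": 0,"dy": 0,"dz": 0,"wx": 0,"wy": 0,"wz": 0.1,"jaw": 15},
  ],
)

```text
time_s: 13.12
tool_pos: [0.5103, 0.147, 0.2764]
eef_rot: [-0.0, 0.4, 0.916, -0.001]
force: [-4.9, -5.0, 6.4]
gripper_width: 0.0235
grip_force: 79.4
```

```bash
python3 o.py
```

```text
t 13.1167 q6 -0.5303 yaw 2.3181 tau6 -0.5029 wt [-0.723  0.605  0.313] F [-4.9 -5.   6.4] v6 0.595 w 0.0235 79 [0.5103 0.147  0.2764]
```

Call:
arm_command(
  deltas=[
    {"dx": 0,"dy": 0,"dz": 0,"wx": 0,"wy": 0,"wz": 0.05,"jaw": 15},
    {"dx": 0,"dy": 0,"dz": 0,"wx": 0,"wy": 0,"wz": 0.1,"jaw": 15},
  ],
)

```text
time_s: 13.28
tool_pos: [0.5103, 0.147, 0.2763]
eef_rot: [-0.0, 0.445, 0.895, -0.002]
force: [-3.9, -4.8, 5.2]
gripper_width: 0.0236
grip_force: 79.4
```

```bash
python3 o.py
```

```text
t 13.2833 q6 -0.4303 yaw 2.2181 tau6 -0.4715 wt [-0.762  0.617  0.333] F [-3.9 -4.8  5.2] v6 0.593 w 0.0236 79 [0.5103 0.147  0.2763]
```

Call:
arm_command(
  deltas=[
    {"dx": 0,"dy": 0,"dz": 0,"wx": 0,"wy": 0,"wz": 0.05,"jaw": 15},
    {"dx": 0,"dy": 0,"dz": 0,"wx": 0,"wy": 0,"wz": 0.1,"jaw": 15},
  ],
)

```text
time_s: 13.45
tool_pos: [0.5103, 0.147, 0.2763]
eef_rot: [0.0, 0.49, 0.872, -0.002]
force: [-4.3, -5.9, 5.6]
gripper_width: 0.0231
grip_force: 79.4
```

```bash
python3 o.py
```

```text
t 13.45 q6 -0.3303 yaw 2.1182 tau6 -0.4414 wt [-0.741  0.585  0.375] F [-4.3 -5.9  5.6] v6 0.596 w 0.0231 79 [0.5103 0.147  0.2763]
```

Call:
arm_command(
  deltas=[
    {"dx": 0,"dy": 0,"dz": 0,"wx": 0,"wy": 0,"wz": 0.05,"jaw": 15},
    {"dx": 0,"dy": 0,"dz": 0,"wx": 0,"wy": 0,"wz": 0.1,"jaw": 15},
  ],
)

```text
time_s: 13.62
tool_pos: [0.5103, 0.1469, 0.2763]
eef_rot: [0.0, 0.533, 0.846, -0.002]
force: [-3.8, -6.2, 5.0]
gripper_width: 0.0231
grip_force: 79.4
```

```bash
python3 o.py
```

```text
t 13.6167 q6 -0.2304 yaw 2.0182 tau6 -0.4114 wt [-0.808  0.579  0.414] F [-3.8 -6.2  5. ] v6 0.597 w 0.0231 79 [0.5103 0.1469 0.2763]
```

Load torque rises about 0.030 N m per 0.1 rad, which matches the expected 90 N/rad. The force is now about 26–30 N, so I turn another 0.24 rad to reach about 50 N.

Call:
arm_command(
  deltas=[
    {"dx": 0,"dy": 0,"dz": 0,"wx": 0,"wy": 0,"wz": 0.05,"jaw": 15},
    {"dx": 0,"dy": 0,"dz": 0,"wx": 0,"wy": 0,"wz": 0.1,"jaw": 15},
  ],
)

```text
time_s: 13.78
tool_pos: [0.5103, 0.1469, 0.2764]
eef_rot: [0.0, 0.574, 0.819, -0.002]
force: [-3.5, -4.7, 6.1]
gripper_width: 0.0231
grip_force: 79.5
```

```bash
python3 o.py
```

```text
t 13.7833 q6 -0.1305 yaw 1.9183 tau6 -0.3812 wt [-0.77   0.531  0.449] F [-3.5 -4.7  6.1] v6 0.597 w 0.0231 79 [0.5103 0.1469 0.2764]
```

Call:
arm_command(
  deltas=[
    {"dx": 0,"dy": 0,"dz": 0,"wx": 0,"wy": 0,"wz": 0.04,"jaw": 15},
    {"dx": 0,"dy": 0,"dz": 0,"wx": 0,"wy": 0,"wz": 0.09,"jaw": 15},
    {"dx": 0,"dy": 0,"dz": 0,"wx": 0,"wy": 0,"wz": 0.14,"jaw": 15},
  ],
)

```text
time_s: 14.03
tool_pos: [0.5103, 0.1469, 0.2763]
eef_rot: [0.0, 0.63, 0.777, -0.002]
force: [-4.6, -5.1, 6.1]
gripper_width: 0.0235
grip_force: 79.5
```

```bash
python3 o.py
```

```text
t 14.0333 q6 0.0094 yaw 1.7784 tau6 -0.3589 wt [-0.751  0.626  0.485] F [-4.6 -5.1  6.1] v6 0.597 w 0.0235 80 [0.5103 0.1469 0.2763]
```

Call:
arm_command(
  deltas=[
    {"dx": 0,"dy": 0,"dz": 0,"wx": 0,"wy": 0,"wz": 0,"jaw": 15},
    {"dx": 0,"dy": 0,"dz": 0,"wx": 0,"wy": 0,"wz": 0,"jaw": 15},
    {"dx": 0,"dy": 0,"dz": 0,"wx": 0,"wy": 0,"wz": 0,"jaw": 15},
    {"dx": 0,"dy": 0,"dz": 0,"wx": 0,"wy": 0,"wz": 0,"jaw": 15},
  ],
)

```text
time_s: 14.37
tool_pos: [0.5103, 0.1469, 0.2763]
eef_rot: [0.0, 0.629, 0.777, -0.002]
force: [-4.4, -4.9, 5.7]
gripper_width: 0.0232
grip_force: 79.3
```

```bash
python3 o.py
```

```text
t 14.3667 q6 0.0074 yaw 1.7804 tau6 0.1917 wt [-0.724  0.632  0.182] F [-4.4 -4.9  5.7] v6 -0.0 w 0.0232 79 [0.5103 0.1469 0.2763]
```

The estimates put the force at about 43–50 N, inside the 32–68 N window. The torque rose less than expected on the last step, which suggests a slight finger slip. I release and retreat.

Call:
arm_command(
  deltas=[
    {"dx": 0,"dy": 0,"dz": 0,"wx": 0,"wy": 0,"wz": 0,"jaw": 50},
    {"dx": 0,"dy": 0,"dz": 0,"wx": 0,"wy": 0,"wz": 0,"jaw": 50},
    {"dx": 0,"dy": 0,"dz": 0,"wx": 0,"wy": 0,"wz": 0,"jaw": 50},
    {"dx": 0,"dy": 0,"dz": 0,"wx": 0,"wy": 0,"wz": 0,"jaw": 50},
    {"dx": 0,"dy": 0,"dz": -40,"wx": 0,"wy": 0,"wz": 0,"jaw": 50},
    {"dx": 0,"dy": 0,"dz": -80,"wx": 0,"wy": 0,"wz": 0,"jaw": 50},
    {"dx": 0,"dy": 0,"dz": -80,"wx": 0,"wy": 0,"wz": 0,"jaw": 50},
    {"dx": 0,"dy": 0,"dz": -80,"wx": 0,"wy": 0,"wz": 0,"jaw": 50},
  ],
)

```text
time_s: 15.03
tool_pos: [0.5111, 0.148, 0.3568]
eef_rot: [0.001, 0.629, 0.777, 0.0]
force: [0.5, 0.3, -0.2]
gripper_width: 0.0502
grip_force: 0.0
```

```bash
python3 o.py; python3 -c "
from h import *
d=get('wrist');W=world(d);I=d['image'].astype(int)
m=(abs(W[...,2]-.226)<.006)&(np.hypot(W[...,0]-.51,W[...,1]-.1476)<.016)&(I[...,0]-I[...,2]>50)
P=W[m];print(m.sum(),P.mean(0), np.degrees(np.arctan2(P[:,1].mean()-.1476,P[:,0].mean()-.5100)))
"
```

```text
t 15.0333 q6 0.0078 yaw 1.7811 tau6 -0.0 wt [-0.002 -0.024 -0.006] F [ 0.5  0.3 -0.2] v6 -0.001 w 0.0502 0 [0.5111 0.148  0.3568]
30 [0.50801872 0.15546444 0.22632913] 104.14019911417186
```

I check for slip by comparing the red index mark on the silver knob with its angle in the first overhead picture.

```bash
python3 -c "
from mv import *
d=get('wrist')
def ang(I,p,q):
  H=np.array(d['hand_eye']);R=Ro.from_quat([q[1],q[2],q[3],q[0]]);I=I.astype(int)
  v,u=np.mgrid[:384,:512];ray=np.stack([(u-d['cx'])/d['f'],(v-d['cy'])/d['f'],np.ones(u.shape)],-1)@H[:3,:3].T
  ray=ray.reshape(-1,3)@R.as_matrix().T;o=R.apply(H[:3,3])+p;k=(.226-o[2])/ray[:,2];X=(o+ray*k[:,None])[:,:2]-[.5102,.1477]
  h=np.hypot(*X.T);m=(h<.0125)&(h>.002)&((I[...,0]-I[...,2]).ravel()>40);c=X[m].mean(0);print(m.sum(),c*1000,np.degrees(np.arctan2(c[1],c[0])))
ang(cv2.imread('pics/w1.png')[:,:,::-1],[.51185917,.14871824,.36756556],[-4e-4,.171027687,.985266,1e-4])
s=d['s'];ang(d['image'],s['tool_pos'],s['eef_rot'])
"
```

```text
28 [-7.93974654 -3.28565861] -157.51904840760034
32 [-2.19460124  7.76024513] 105.79092983593625
```

```bash
python3 -c "
from h import *
print(ticket.job_done())"
```

```text
the job is handed in; nothing more can be done
None
```

I handed the job in with the block clamped under the foot at an estimated 43–50 N. That comes from torque and knob angle, as the force can't be read directly. The foot hung about 3.6 mm above the block before the fine turn, the gripper was clear of the stand, and the judge's result was not shown.

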